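# Check-weigh a filled paint tin on a top-heavy balance with a spring lever

## Task

Check-weigh the filled paint tin against its reference tin: with the balance's wooden-handled spring lever alone, raise the beam from its stop until it is level, and keep it level, with the pointer between the two inner long marks either side of the centre mark, for 7 seconds without a break, while it tries to fall away to either side. Then lay the beam gently, without banging either stop, back on the stop it came from and let go of the lever; do not touch the beam or the tins, and leave the other things on the counter alone.

Things in the scene. Friction and masses are not known exactly. Their poses are not given: they have to be found in the camera images.
- stand: Fixed grey stand; base plate 130 x 300 x 16 mm. Origin: centre of its underside on the counter; z up, y along the level beam (the plate's long way), -x side faces the robot. A column (x -49 to -33 mm, 50 mm wide, 289 mm tall) on the robot's side of the beam carries at its top a white plate, 130 mm wide, with dark marks on its far face. Place and yaw differ between runs.
- pivot (a point): Point on the hinge axis in the middle of the beam, 130 mm above the counter; the axis is the stand's x axis, and beam and lever both turn about it. About it, beam with tins, nominal: inertia 0.083 kg m2, toppling gravity torque 0.48 N m per rad of tilt (0.40 to 0.56 between runs), constant out-of-balance torque unknown within 0.06 N m, damping 0.01 N m s/rad, no dry friction.
- beam (a joint): Tilt of the beam, rad; 0 level, positive about the stand's +x axis (+y end up). Stops at -0.3 and 0.3; it starts at rest on the -0.3 stop (+y end, the robot's left, down). It is top-heavy: it topples from level to either stop, even with the lever held still (time constant then about 0.7 s). White plate's marks: -0.3, -0.09, 0, 0.09, 0.3 rad (middle three long).
- lever (a joint): Hand lever's angle relative to the beam, rad, same axis and sense (positive: handle to the stand's -y, the robot's right). A soft torsion spring, 0.3 N m/rad, relaxed at 0 (lever square to the beam), 0.02 N m s/rad damping, alone couples lever and beam; end stops at -1.2 and 1.2. Angle from upright = this + the beam's tilt. Lever mass 50 g; let go, it returns to about 0.
- lever_grip (a point): Where to grip: point on the axis of the lever's round wooden handle, a bar 18 mm thick, 90 mm long, parallel to the hinge axis and 135 mm from it, 82 to 172 mm on the robot's side of the beam's middle; this point at 140 mm. Grip from above, fingers closing along the stand's y. The 10 mm stem is at 74 mm. Lever upright: point 265 mm above the counter.
- beam_bar: The aluminium beam, 420 mm long, 28 mm wide, its underside 40 mm below the hinge axis; steel pans 104 mm across centred 200 mm from the middle; a dark upright pointer, tip 140 mm above the axis, moves before the white plate (on the side far from the robot). Origin: on the hinge axis in the middle; y along the beam. Not to be touched.
- tin_left: Filled paint tin of unknown weight, 90 mm across, 100 mm tall, about 0.85 kg, clamped in the pan at the beam's +y end. Origin: centre of its underside, 24 mm below the hinge axis when level. Not to be touched.
- tin_right: Reference tin, same size, 0.85 kg, clamped in the pan at the beam's -y end. Origin as for the other. Not to be touched.
- poise: Brass weight 48 mm across, 36 mm tall, on a short rod, fixed on the middle of the beam (50 to 86 mm above the hinge axis), about 0.25 kg, differing between runs. Origin: on the hinge axis. Not to be touched.
- spare_tin: Bystander: closed spare paint tin, 100 mm across, 120 mm tall, standing on the counter. Origin: centre of its underside.
- small_jar: Bystander: small jar, 60 mm across, 70 mm tall. Origin: centre of its underside.
- mixing_cup: Bystander: white open cup, 80 mm across, 90 mm tall. Origin: centre of its underside.

How it is judged (in metres and radians):
On the way:
1. the beam is kept level, within 0.09 rad, for 7 s without a break (value of joint beam between -0.09 and 0.09 rad), for 7 s.
At the end, for the whole second after the job is handed in: The beam lies at rest on the stop where it started (tilt below -0.26 rad, slower than 0.1 rad/s) and the lever is let go and at rest (slower than 0.3 rad/s) (value of joint beam below -0.26 rad and velocity of joint beam between -0.1 and 0.1 rad/s and velocity of joint lever between -0.3 and 0.3 rad/s); the robot touches nothing.
It fails at once if the beam bangs on a stop (faster than 0.4 rad/s within 0.03 rad of it) ((value of joint beam below -0.27 rad and velocity of joint beam below -0.4 rad/s) or (value of joint beam above 0.27 rad and velocity of joint beam above 0.4 rad/s)).
It fails at once if the robot touches the beam, its weight or a tin (more than 0.5 N) (contact force between any of the arm, the fingers and beam_bar above 0.5 N or contact force between any of the arm, the fingers and tin_left above 0.5 N or contact force between any of the arm, the fingers and tin_right above 0.5 N or contact force between any of the arm, the fingers and poise above 0.5 N).
It fails at once if a bystander is shifted by more than 30 mm (distance of any of spare_tin, small_jar, mixing_cup from where it was at the start of the episode above 0.03 m).
It also fails if it takes over 69 s, if anything falls off the work surface, if the arm or the gripper's body presses on something with over 40 N, if the wrist force passes 120 N, or if a joint passes its speed limit or range.

## Robot

A 7-joint arm with a two-finger parallel gripper is mounted at the origin on the work surface. World frame = base frame: x ahead of the robot, y to its left, z up, the work surface at z = 0. Lengths are in mm, angles in degrees, forces in N, time in s.
With the tool pointing down it reaches from about 425 to 950 mm from the base axis. Payload 4.7 kg.
Tool frame: the origin (TCP) lies at the very end of the fingers, on their centre line; the grasp point (between the pads) lies 19 mm behind it (grasp_offset is the distance from the TCP to the grasp point, in mm); z points along the fingers, y is the line along which they close (so a half turn about z gives the same grasp; the last joint's range is limited). The gripper opens to 85 mm and grips with 20 to 120 N. Pads are 22 mm wide; open, the fingers measure 114 mm over their backs; the gripper's body (76 mm by 85 mm) begins 54 mm behind the grasp point. The pads swing forward as they close: fully open they stand 13 mm farther back than shut.
Start: joints at [-78.432, 26.849, -2.785, 87.806, 1.381, 65.374, -4.715], TCP at [154.367, 657.129, 231.335] pointing down, gripper open.
Joint ranges: [-148.3, 148.3], [-19.14, 114.17], [-79.39, 73.82], [5.75, 140.21], [-59.74, 239.74], [12.07, 113.84], [-152.46, 152.46]. Speed limits (degrees/s): [147.25, 147.25, 180, 180, 180, 180, 180].

## Interface

Orientations are given as [roll, pitch, yaw] about the fixed x, y, z axes, in that order (R = Rz(yaw) Ry(pitch) Rx(roll)).
In Python, from bench import * gives the robot as it stands. The module is installed in compiled form; this text tells all that it offers.
- The arm moves only by the tool apply_moves, never from a script. Its argument "plan" is a list of rows, each a list of 7 numbers: the shift along the tool's x, y, z in mm, then the turn, a rotation vector about the tool's x, y, z in degrees, then the opening, from 0 (shut) to 1 (fully open). In form: [[dx, dy, dz, ax, ay, az, jaw], ...]. A call has 1 to 8 rows; each row shifts and turns the commanded pose from where the row before left it, along the tool's axes as they then stand; what a row does not reach is not made up. A row lasts 1/8 s, in which the tool goes at most 62.5 mm and 10.7 degrees, less where a joint would pass 70% of its speed; a pose out of reach is approached as far as the arm can. A call is refused whole if a number of a shift passes 62.5 or a number of a turn 10.7, either way. A call with a gripper value outside its range is refused whole. The fingers move at their own pace and stop on an object; "grip_force" is the grip in N (left out, the last holds). Time passes only in rows, so rows that do not move let the fingers close. It gives the time, the measured TCP pose, the force, the opening and the grip force at its end, in the units of the state.
- observe(): the state, without advancing time (a new reading comes with each control period).
- read_camera(name): name is "side" or "top" or "wrist"; returns a dict with "frame" (400x640x3 uint8, red, green, blue), "K" (3x3 intrinsics, pixels), "R" (3x3) and "t" (3): a world point X has camera coordinates R X + t. Camera axes: x right, y down, z forward; pixel columns grow to the right and rows downward; lengths in mm; the calibration is good to about 2 mm. A picture is of the moment at which its call begins. There is no depth.
- close_job(): hands the job in; it is judged then, once.
Trained networks look in a picture, given as the dict that the camera call returned (one of the last four; its "shot" number tells which), for a name from the list of things; names that differ only in an ending like _2 or _b are one class to them, and where a whole thing is asked for, a point or a joint stands for the part that bears it (a point fixed in the world has none). Each returns a list of dicts, best first, with "confidence" (0 to 1); they miss things now and then, are a little off and sometimes report something else, mostly with a low value. They report only what shows in the picture. A call takes as long as a camera call.
- outline_of(label, picture): "region" (400x640 bool, what is visible of it) and "rect" ([left, top, right, bottom] in pixels, round what is visible of it).
The state is a dict: "time_s": time; "joint_positions": joint angles; "qd": joint speeds; "joint_efforts": joint torques, N m; "tool_pos": TCP position; "eef_rot": TCP orientation; "force": force on the tool from outside, world axes, zero at the start; "ft_torque": the same for the moment, N m; "grip_width": finger opening in mm; "grip_force": force on a finger pad.
Only numpy, scipy, OpenCV 4.12 (cv2) and the standard library are available. Lean on these libraries where they do the work, as an engineer would, in place of code of your own. Each camera call takes 0.05 s, during which the arm holds its last target. There are 200 camera calls.

## Working session

There is one attempt and no reset: what is moved stays moved. The work goes in short steps, Python scripts to look and compute and a tool call to move; the robot and the scene stay as the last step left them, time stands still between calls to the robot, and variables do not carry over. Pictures are saved under pics/ and viewed, at most 10 in all, crops included, and the job is handed in when it is done.

Besides the shell and the picture viewer there is one more tool, called after "Request:" by a JSON object that holds its "fn" and its "kwargs". apply_moves: Moves the arm, as the interface text tells. Its arguments: {"type":"object","properties":{"plan":{"type":"array","items":{"type":"array","items":{"type":"number"}}},"grip_force":{"type":"number"}},"required":["plan"]}

```bash
mkdir -p pics; cat > h.py <<'E'
from bench import *
import numpy as np, cv2
def px(c,X):
    p=c["R"]@np.asarray(X,float)+np.ravel(c["t"]); q=c["K"]@p; return q[:2]/q[2]
def ray(c,uv):
    R=c["R"];o=-R.T@np.ravel(c["t"]);d=R.T@np.linalg.inv(c["K"])@[uv[0],uv[1],1];return o,d/np.linalg.norm(d)
def tri(rs):
    A=0;b=0
    for o,d in rs:
        P=np.eye(3)-np.outer(d,d);A=A+P;b=b+P@o
    return np.linalg.solve(A,b)
def save(n,c): cv2.imwrite("pics/"+n,c["frame"][:,:,::-1])
E
python3 - <<'E'
from h import *
s=observe();print(s)
cs={n:read_camera(n) for n in("side","top")}
for n,c in cs.items():
    save(n+"0.png",c);print(n,-c["R"].T@np.ravel(c["t"]),c["R"][2])
    for l in["stand","lever_grip","beam_bar","tin_left","tin_right","poise","spare_tin","small_jar","mixing_cup"]:
        for o in outline_of(l,c)[:2]:
            v,u=np.nonzero(o["region"]);print(n,l,round(o["confidence"],2),o["rect"],u.mean().round(1),v.mean().round(1))
E
```

```text
{'time_s': 0.0, 'joint_positions': array([-78.43302295,  26.89824644,  -2.78601199,  87.87361897,
         1.38070993,  65.37403625,  -4.71581616]), 'qd': array([-0.04703989,  0.03734532, -0.00527597,  0.10920688, -0.03399942,
        0.01755401,  0.00166591]), 'joint_efforts': array([ 4.56408679e-04, -5.10296667e+01, -4.69870912e-02, -2.37726492e+01,
        1.05751705e-02,  7.17463670e-03,  3.63111440e-06]), 'tool_pos': array([154.23713768, 656.54732776, 230.25121232]), 'eef_rot': array([-1.79887697e+02,  3.20655845e-03,  1.66780096e+02]), 'force': array([-0.70254766,  0.13512599, -0.56039191]), 'ft_torque': array([-0.00939635,  0.0197369 ,  0.0111653 ]), 'grip_force': 0.0, 'grip_width': 85.41623963449867}
side [ 421.88397254 -648.50415374  901.91996571] [ 0.15966839  0.65570284 -0.73794295]
side stand 0.67 [272.4, 148.6, 382.4, 278.8] 342.0 222.2
side stand 0.4 [273.0, 166.7, 318.4, 216.5] 303.5 181.4
side lever_grip 0.9 [275.1, 168.7, 315.6, 215.1] 299.9 177.4
side beam_bar 0.92 [318.4, 186.6, 387.2, 274.1] 356.1 251.8
side tin_left 0.78 [309.7, 153.6, 336.1, 186.5] 325.4 166.9
s
[... 396 characters left out ...]
.04282177] [ 0.22045595 -0.01037537 -0.97534175]
top stand 0.86 [238.9, 171.5, 395.4, 241.8] 317.9 199.4
top lever_grip 0.68 [299.4, 204.9, 321.5, 242.3] 304.7 223.0
top beam_bar 0.69 [258.2, 188.1, 399.3, 217.9] 322.9 199.1
top tin_left 0.77 [240.9, 180.7, 276.1, 213.6] 256.5 197.2
top tin_right 0.74 [360.0, 172.2, 393.9, 206.5] 377.0 186.6
top poise 0.7 [301.9, 179.1, 317.7, 191.5] 310.7 186.1
top spare_tin 0.65 [430.0, 197.4, 469.9, 233.7] 448.9 216.2
top small_jar 0.58 [205.5, 271.3, 224.1, 288.5] 213.6 276.0
top small_jar 0.17 [429.8, 196.6, 472.2, 233.2] 448.9 216.5
top mixing_cup 0.84 [157.8, 212.6, 185.0, 238.0] 172.6 224.6
top mixing_cup 0.17 [297.9, 205.5, 322.0, 243.9] 304.5 222.0
```

```bash
python3 - <<'E'
import cv2
a=cv2.imread("pics/side0.png")[100:400,200:440];cv2.imwrite("pics/a.png",cv2.resize(a,None,fx=2,fy=2,interpolation=2))
a=cv2.imread("pics/top0.png")[150:300,150:480];cv2.imwrite("pics/b.png",cv2.resize(a,None,fx=2.4,fy=2.4,interpolation=2))
E
```

```text
(no output)
```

View pics/a.png

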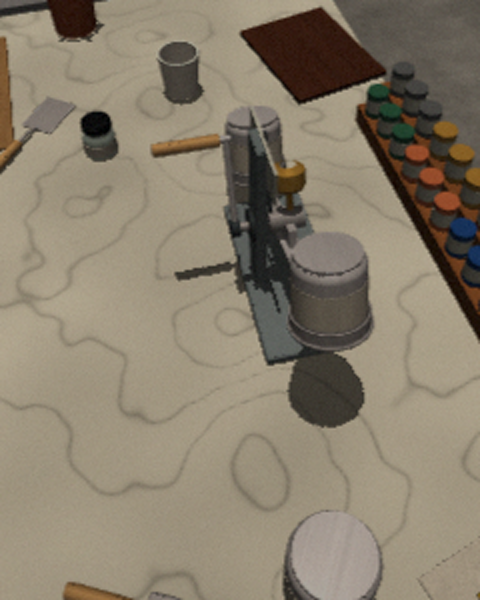

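View pics/b.png

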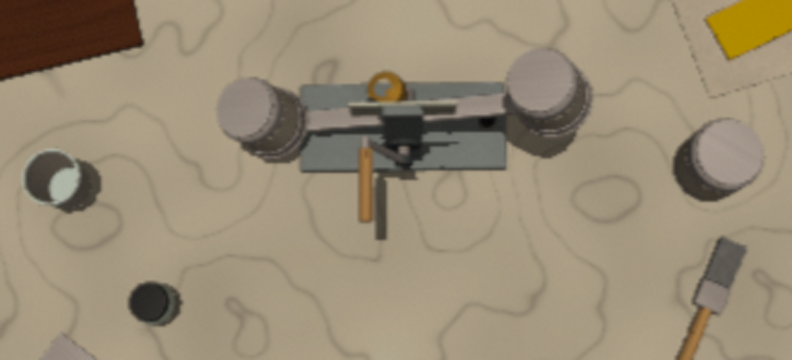

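Side view: beam on its stop, handle at about (275-316,168-185), tin_right raised at (364,241). The top view shows the stand nearly square to the robot, with the handle at px (302-305,212-242). Next I fit the stand pose.

```bash
cat >> h.py <<'E'
def Rx(a): c,s=np.cos(a),np.sin(a); return np.array([[1,0,0],[0,c,-s],[0,s,c]])
def world(S,P):  # S=x,y,yaw deg; P stand coords
    a=np.radians(S[2]);c,s=np.cos(a),np.sin(a);P=np.atleast_2d(P)
    return P@np.array([[c,-s,0],[s,c,0],[0,0,1]]).T+[S[0],S[1],0]
def rot(P,th): return np.atleast_2d(P)@Rx(th).T+[0,0,130]
def pxs(c,X): return np.array([px(c,x) for x in np.atleast_2d(X)])
A=np.linspace(0,2*np.pi,40,endpoint=False)
def cyl(y,r,z0,z1): return np.vstack([np.c_[r*np.cos(A),y+r*np.sin(A),0*A+z] for z in(z0,z1)])
PARTS=dict(tin_left=cyl(200,45,-24,76),tin_right=cyl(-200,45,-24,76),poise=cyl(0,24,50,86))
HANDLE=np.array([[x,9*np.cos(a),135+9*np.sin(a)] for x in(-82,-172) for a in A])
E
cat > fit.py <<'E'
from h import *
from scipy.optimize import least_squares
cs={n:read_camera(n) for n in("side","top")}
obs=[]
for n,c in cs.items():
    for l in PARTS:
        o=outline_of(l,c)[0];obs.append((n,l,np.array(o["rect"])))
# plate: dark grey-green pixels in top
c=cs["top"];
def pred(S,n,l):
    q=pxs(cs[n],world(S,rot(PARTS[l],-0.3)));return np.r_[q.min(0),q.max(0)]
use=[o for o in obs]
f=lambda S:np.concatenate([pred(S,n,l)-r for n,l,r in use])
s=least_squares(f,[600,0,0],loss="soft_l1",x_scale=[10,10,1]);print(s.x,s.cost)
S=s.x
for n,l,r in use:print(n,l,(pred(S,n,l)-r).round(1))
np.save("S.npy",S)
for n,c in cs.items():
    im=c["frame"][:,:,::-1].copy();im=cv2.resize(im,None,fx=4,fy=4)
    base=[[x,y,16] for x,y in((-65,-150),(65,-150),(65,150),(-65,150))]
    def d(P,col): cv2.polylines(im,[np.int32(4*pxs(c,P)+2)],True,col,1)
    d(world(S,base),(0,0,255))
    for l,P in PARTS.items():
        d(world(S,rot(P[:40],-.3)),(0,255,0));d(world(S,rot(P[40:],-.3)),(0,255,0))
    d(world(S,rot([[-82,0,135],[-172,0,135]],-.3)),(255,0,0))
    m=pxs(c,world(S,[0,0,130]))[0]*4;x,y=int(m[0]),int(m[1])
    cv2.imwrite(f"pics/fit_{n}.png",im[max(0,y-280):y+280,max(0,x-380):x+380])
for n in cs:
  c=cs[n]
  for o in outline_of("lever_grip",c)[:1]:
    m=o["region"].astype(np.uint8);hsv=cv2.cvtColor(c["frame"],cv2.COLOR_RGB2HSV);w=(m>0)&(hsv[...,1]>110)
    v,u=np.nonzero(w);q=pxs(c,world(S,rot(HANDLE,-.3)));print(n,"handle seen",u.mean(),v.mean(),u.min(),u.max(),v.min(),v.max(),"pred",q.mean(0),q.min(0),q.max(0))
E
python3 fit.py
```

```text
[639.51616602 -14.63313413  -2.22584637] 48.34048839012422
side tin_left [ 1.1 -0.3  3.6  6.5]
side tin_right [ 1.1 -2.1 -0.4  8.3]
side poise [-6.4 -1.1 -2.9 -5.3]
top tin_left [-1.3  0.3  1.5 -1.3]
top tin_right [-1.8 -1.7  1.7 -0.4]
top poise [-0.2  1.2  7.3  6.5]
side handle seen 293.68508287292815 172.11602209944752 277 309 167 177 pred [292.57704659 175.44218586] [274.77644984 169.18305652] [310.46740566 181.74073656]
top handle seen 301.9801324503311 226.46357615894038 299 304 212 241 pred [306.77705032 227.24268812] [303.55673632 211.32992113] [310.0440668  242.95669259]
```

View pics/fit_top.png

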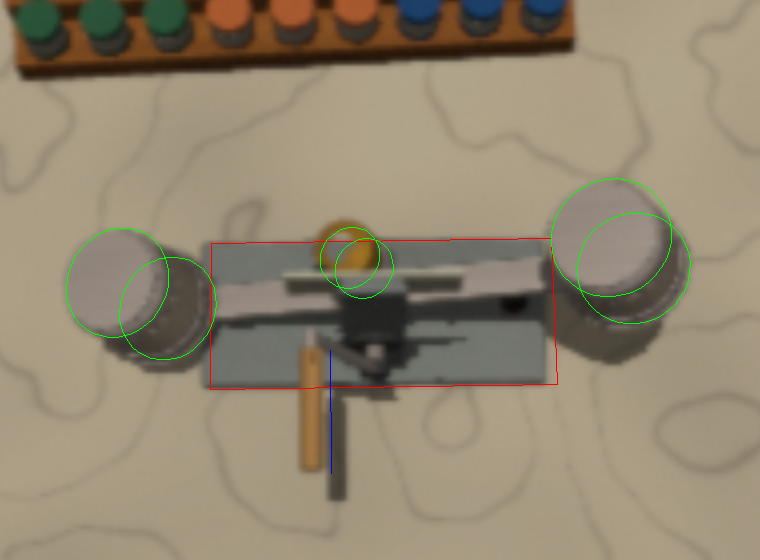

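View pics/fit_side.png

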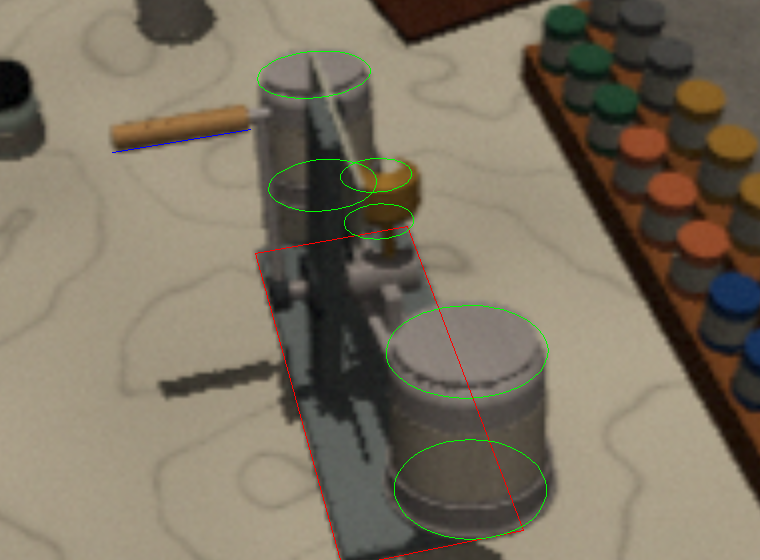

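```bash
python3 - <<'E'
from h import *
S=np.load("S.npy");cs={n:read_camera(n) for n in("side","top")}
c=cs["top"];m=pxs(c,world(S,[0,0,130]))[0]*4;x0,y0=max(0,int(m[0])-380),max(0,int(m[1])-280)
seen=np.array([(204,242),(205,388),(545,383.5),(545,239)]);uv=(seen+[x0,y0]-1.5)/4
W=[]
for q in uv:
    o,d=ray(c,q);W.append(o+d*(16-o[2])/d[2])
W=np.array(W);print(W.round(1),"centre",W.mean(0))
e=W[[0,1]].mean(0)-W[[2,3]].mean(0);print("len",np.linalg.norm(e),"yaw",np.degrees(np.arctan2(-e[0],e[1])), np.linalg.norm(W[0]-W[1]))
H=[]
for n in cs:
    cc=cs[n];o=outline_of("lever_grip",cc)[0];hsv=cv2.cvtColor(cc["frame"],cv2.COLOR_RGB2HSV);g=o["region"]&(hsv[...,1]>110)
    v,u=np.nonzero(g);P=np.c_[u,v].astype(float);mu=P.mean(0);ax=np.linalg.svd(P-mu,full_matrices=0)[2][0];t=(P-mu)@ax
    H.append((mu,mu+ax*(t.min()+t.max())/2,ax))
    print(n,mu,H[-1][1],ax)
p=tri([ray(cs[n],h[1]) for n,h in zip(cs,H)]);print("handle mid",p,[px(cs[n],p)-h[1] for n,h in zip(cs,H)])
# handle yaw from top: direction at height p z
for k,n in enumerate(cs):
    o,d=ray(cs[n],H[k][1]+H[k][2]*8);a=o+d*(p[2]-o[2])/d[2];o,d=ray(cs[n],H[k][1]-H[k][2]*8);b=o+d*(p[2]-o[2])/d[2]
    v=(a-b)*np.sign((a-b)[0]);print(n,"handle yaw",np.degrees(np.arctan2(v[1],v[0])))
for l in("spare_tin","small_jar","mixing_cup"):
    o=outline_of(l,c)[0]["rect"];oo,d=ray(c,[(o[0]+o[2])/2,(o[1]+o[3])/2]);print(l,(oo+d*(60-oo[2])/d[2]).round())
E
```

```text
[[ 711.7  138.4   16. ]
 [ 581.2  141.8   16. ]
 [ 569.3 -152.    16. ]
 [ 698.3 -161.6   16. ]] centre [640.115932    -8.33498201  16.        ]
len 297.2181799567088 yaw -2.4460933368596955 130.5949291385729
side [292.64397906 172.20942408] [292.53767928 172.22706363] [-0.98650969  0.16370289]
top [301.6875    226.2421875] [301.6870236  226.49848888] [-0.00185875  0.99999827]
handle mid [516.93566565  44.90799909 256.4354499 ] [array([ 0.10987607, -0.03750066]), array([0.00770364, 0.10401403])]
side handle yaw -2.0265204955480125
top handle yaw -2.72491136609363
spare_tin [ 564. -451.   60.]
small_jar [400. 351.  60.]
mixing_cup [578. 489.  60.]
```

Request:
{"fn": "apply_moves", "kwargs": {"plan": [[0, 0, -55, 0, 0, -10.6, 1], [-43, -41, -10, 0, 0, 0, 1], [-43, -41, -10, 0, 0, 0, 1], [-43, -41, 0, 0, 0, 0, 1], [-43, -41, 0, 0, 0, 0, 1], [-43, -41, 0, 0, 0, 0, 1], [-43, -41, 0, 0, 0, 0, 1], [0, 0, 0, 0, 0, 0, 1]], "grip_force": 20}}

```text
time_s: 2.85
tool_pos: [405.4, 394.6, 306.7]
eef_rot: [-179.9, 0.1, 176.8]
force: [-0.8, 0.8, 0.2]
grip_width: 85.3
grip_force: 0.0
```

Request:
{"fn": "apply_moves", "kwargs": {"plan": [[-17, -50, 0, 0, 0, 0, 1], [-17, -50, 0, 0, 0, 0, 1], [-17, -50, 0, 0, 0, 0, 1], [-17, -50, 0, 0, 0, 0, 1], [-17, -50, 0, 0, 0, 0, 1], [-17, -50, 0, 0, 0, 0, 1], [-15, -50, 0, 0, 0, 0, 1], [0, 0, 0, 0, 0, 0, 1]]}}

```text
time_s: 3.85
tool_pos: [502.3, 40.9, 306.6]
eef_rot: [-180.0, 0.1, 177.0]
force: [-0.2, 1.2, 0.8]
grip_width: 85.5
grip_force: 0.0
```

```bash
python3 - <<'E'
from h import *
np.save("S.npy",np.array([640.,-8.3,-2.5]))
w=read_camera("wrist");s=read_camera("side")
np.savez("ref.npz",**s);p=world([640,-8.3,-2.5],rot([[-82,0,135],[-172,0,135]],-.363))
im=w["frame"][:,:,::-1].copy();print(pxs(w,p))
cv2.polylines(im,[np.int32(pxs(w,p))],False,(255,0,0),1)
sd=s["frame"][80:320,180:500,::-1]
im2=np.hstack([cv2.resize(im,(480,300)),cv2.resize(sd,(320,300))[:, :]])
cv2.imwrite("pics/w1.png",im2);print(observe()["tool_pos"])
E
```

```text
[[326.84377455 294.74380109]
 [326.64647519 177.80285374]]
[501.59755244  45.64904346 306.30289851]
```

View pics/w1.png

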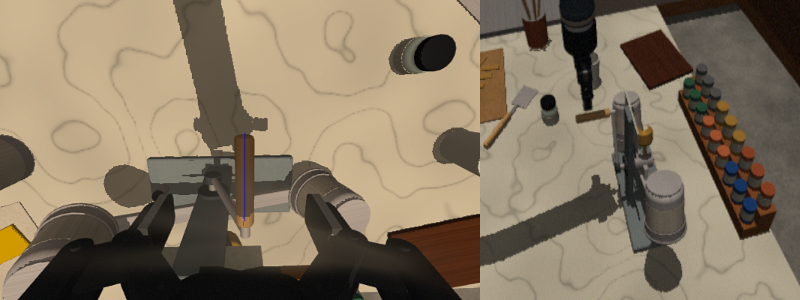

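Request:
{"fn": "apply_moves", "kwargs": {"plan": [[0, 0, 35, 0, 0, 0, 1], [0, 0, 34, 0, 0, 0, 1], [0, 0, 0, 0, 0, 0, 1], [0, 0, 0, 0, 0, 0, 0.15], [0, 0, 0, 0, 0, 0, 0], [0, 0, 0, 0, 0, 0, 0], [0, 0, 0, 0, 0, 0, 0], [0, 0, 0, 0, 0, 0, 0]], "grip_force": 25}}

```text
time_s: 4.95
tool_pos: [502.0, 44.9, 237.9]
eef_rot: [180.0, 0.0, 177.4]
force: [-1.8, 0.5, 3.5]
grip_width: 17.3
grip_force: 25.2
```

```bash
cat > tilt.py <<'E'
from h import *
S=np.load("S.npy");ref=dict(np.load("ref.npz"));g0=cv2.GaussianBlur(cv2.cvtColor(ref["frame"],cv2.COLOR_RGB2GRAY),(0,0),.8).astype(np.float32)
# patch planes: right tin's lid plane and a plane through tin's axis facing the camera (body)
B={"lid":np.array([[-50,-250,76],[50,-250,76],[50,-150,76],[-50,-150,76]],float),
   "body":np.array([[-48,-243,-10],[48,-243,-10],[48,-243,76],[-48,-243,76]],float)}
MASK={}
def pp(B,th): return np.float32(pxs(ref,world(S,rot(B,th))))
def tilt(c):
    g=cv2.GaussianBlur(cv2.cvtColor(c["frame"],cv2.COLOR_RGB2GRAY),(0,0),.8).astype(np.float32)
    out=[]
    for k,b in B.items():
        q0=pp(b,-.3);N=80
        sq=np.float32([[0,0],[N,0],[N,N],[0,N]])
        a=cv2.warpPerspective(g0,cv2.getPerspectiveTransform(q0,sq),(N,N))
        def sc(th):
            w=cv2.warpPerspective(g,cv2.getPerspectiveTransform(pp(b,th),sq),(N,N))
            return np.corrcoef(a.ravel(),w.ravel())[0,1]
        T=np.arange(-.34,.341,.01);s=np.array([sc(t) for t in T]);i=s.argmax()
        T2=np.arange(T[i]-.012,T[i]+.0121,.002);s2=np.array([sc(t) for t in T2]);j=s2.argmax()
        t=T2[j]
        if 0<j<len(s2)-1:
            d=s2[j-1]-2*s2[j]+s2[j+1];t+=.002*.5*(s2[j-1]-s2[j+1])/d
        out.append((round(float(t),4),round(float(s2[j]),3)))
    return out
def phi(o):
    a=np.radians(S[2]);p=o["tool_pos"];dx,dy=p[0]-S[0],p[1]-S[1]
    y=-np.sin(a)*dx+np.cos(a)*dy;z=p[2]+19-130
    return -np.arctan2(y,z),np.hypot(y,z),y,z
E
python3 - <<'E'
from tilt import *
o=observe();print(o["time_s"],o["grip_width"],o["grip_force"],o["tool_pos"],o["eef_rot"],phi(o),o["force"])
c=read_camera("side");print(tilt(c));save("s2.png",c)
E
```

```text
4.95 17.27230348855994 25.245214104652405 [501.97502415  44.85096224 237.89517246] [1.79962021e+02 4.82656461e-02 1.77394078e+02] (np.float64(-0.35527099650765065), np.float64(135.3473060228592), np.float64(47.07980941106794), np.float64(126.89517245925083)) [-1.75269026  0.49481908  3.52694329]
[(-0.3001, 1.0), (-0.2998, 0.999)]
```

```bash
cat > step.py <<'E'
# step.py nrows ramp dphi | nrows mpc target slew
import sys,os,pickle
from tilt import *
from scipy.optimize import lsq_linear
k,dl,c0,DT,LAG=.3,.02,.01,.0125,.04
def sim(X,ph,clamp=True,noise=None):  # X rows th,om,b,Kg,J,philag ; ph commanded phi per DT (scalars or arrays)
    tr=[]
    for p in ph:
        dphi=(p-X[5])/LAG; X[5]=X[5]+DT*dphi
        a=(X[3]*X[0]+X[2]+k*(X[5]-X[0])+dl*(dphi-X[1])-c0*X[1])/X[4]
        X[1]=X[1]+DT*a
        if noise is not None: X[1]+=noise.normal(0,.012*DT**.5,X[1].shape); X[2]=X[2]+noise.normal(0,.002*DT**.5,X[1].shape)
        X[0]=X[0]+DT*X[1]
        if clamp:
            lo=X[0]<-.3; X[0]=np.where(lo,-.3,X[0]); X[1]=np.where(lo&(X[1]<0),0,X[1])
        tr.append((X[0].copy(),X[1].copy()))
    return tr
n=int(sys.argv[1]);mode=sys.argv[2];a1=float(sys.argv[3]);slew=float(sys.argv[4]) if len(sys.argv)>4 else .25
o=observe();t=o["time_s"];pm,r,ym,zm=phi(o)
if os.path.exists("st.pkl"): D=pickle.load(open("st.pkl","rb"))
else:
    g=np.random.default_rng(0);N=2000
    D=dict(t=t,X=np.array([np.full(N,-.3),np.zeros(N),g.uniform(-.075,.075,N),g.uniform(.4,.56,N),g.normal(.083,.003,N),np.full(N,pm)]),
      y=ym,z=zm,r=r,kn=[(t,pm)],g=g,lev=[])
g=D["g"]
def adv(t1):
    m=int(round((t1-D["t"])/DT))
    if m>0:
        tk,pk=np.array(D["kn"]).T; ts=D["t"]+DT*np.arange(1,m+1)
        sim(D["X"],np.interp(ts,tk,pk),True,g); D["t"]+=m*DT
for i in range(2):
    t=observe()["time_s"];adv(t);pic=read_camera("side");m=tilt(pic);z=np.mean([q[0] for q in m])
    X=D["X"];Rn=.004**2;h=X[0]-X[0].mean();pr=X[0].mean()
    K=np.array([((x-x.mean())*h).mean() for x in X[:5]])/((h*h).mean()+Rn)
    inn=z+g.normal(0,.004,h.size)-X[0];X[:5]+=np.outer(K,inn);X[0]=np.maximum(X[0],-.3);X[3]=np.clip(X[3],.36,.6);X[4]=np.clip(X[4],.07,.1)
    print("t %.3f th"%t,m,"pred %.4f"%pr);D["lev"].append((round(t,2),round(float(z),3)))
t=observe()["time_s"];adv(t)
X=D["X"];x=X.mean(1);sd=X.std(1);print("est th om b Kg J",x[:5].round(4),"sd",sd[:5].round(4),"philag %.3f meas %.3f cmd %.3f r %.1f F %s"%(x[5],pm,D["kn"][-1][1],r,o["force"].round(1)))
p0=D["kn"][-1][1];H=max(16,n+10);ns=int(.125/DT)
if mode=="ramp": ph=p0+a1*np.arange(1,n+1)
else:
    def run(dp):  # dp H x M
        kn=np.vstack([np.full(dp.shape[1],p0),p0+np.cumsum(dp,0)])
        f=[kn[i]+(kn[i+1]-kn[i])*(j+1)/ns for i in range(H) for j in range(ns)]
        tr=sim([np.full(dp.shape[1],v) for v in x],f,False);return np.array([q[0] for q in tr])[ns-1::ns],np.array([q[1] for q in tr])[ns-1::ns]
    t0,w0=run(np.zeros((H,1)));T,W=run(np.eye(H));G=T-t0;GW=W-w0
    tt=.125*np.arange(1,H+1);ref=x[0]+np.clip(a1-x[0],-slew*tt,slew*tt)
    rw=np.where(abs(ref-a1)<1e-9,0,np.sign(a1-x[0])*slew)
    A_=np.vstack([G/.03,GW/.15,np.eye(H)/.05,50*G[-1:],50*GW[-1:]*.5]);bb=np.concatenate([(ref-t0[:,0])/.03,(rw-w0[:,0])/.15,np.zeros(H),50*(ref[-1:]-t0[-1]),25*(rw[-1:]-w0[-1])])
    s=lsq_linear(A_,bb,bounds=(-.15,.15)).x;ph=p0+np.cumsum(s)[:n]
rows=[]
for i,p in enumerate(ph):
    yn,zn=-D["r"]*np.sin(p),D["r"]*np.cos(p);dy,dz=round((yn-D["y"])*2)/2,round(-(zn-D["z"])*2)/2
    D["y"]+=dy;D["z"]-=dz;rows.append([0,dy,dz,0,0,0,0]);D["kn"].append((t+.125*(i+1),-np.arctan2(D["y"],D["z"])))
q=X.copy();tr=sim(q,np.interp(t+DT*np.arange(1,n*ns+1),*np.array(D["kn"]).T))
print("pred th",[round(float(v[0].mean()),3) for v in tr[ns-1::ns]],"sd end %.3f"%tr[-1][0].std(),"om end %.3f"%tr[-1][1].mean(),"phi",ph.round(3))
print(rows);pickle.dump(D,open("st.pkl","wb"))
E
python3 step.py 4 ramp 0.06
```

```text
t 5.000 th [(-0.3001, 1.0), (-0.2997, 1.0)] pred -0.3000
t 5.050 th [(-0.3001, 1.0), (-0.2997, 0.999)] pred -0.3000
est th om b Kg J [-3.000e-01  0.000e+00 -2.000e-04  4.791e-01  8.300e-02] sd [0.     0.     0.0436 0.0457 0.003 ] philag -0.356 meas -0.356 cmd -0.356 r 135.3 F [-0.8  0.5  3.8]
pred th [-0.3, -0.3, -0.3, -0.3] sd end 0.000 om end 0.000 phi [-0.296 -0.236 -0.176 -0.116]
[[0, -7.5, -2.5, 0, 0, 0, 0], [0, -8.0, -2.0, 0, 0, 0, 0], [0, -8.0, -2.0, 0, 0, 0, 0], [0, -8.0, -1.0, 0, 0, 0, 0]]
```

Request:
{"fn": "apply_moves", "kwargs": {"plan": [[0, -7.5, -2.5, 0, 0, 0, 0], [0, -8, -2, 0, 0, 0, 0], [0, -8, -2, 0, 0, 0, 0], [0, -8, -1, 0, 0, 0, 0]]}}

```text
time_s: 5.6
tool_pos: [500.8, 12.7, 245.3]
eef_rot: [180.0, 0.1, 177.4]
force: [2.9, 2.3, 0.6]
grip_width: 16.9
grip_force: 25.2
```

```bash
python3 step.py 4 ramp 0.03
```

```text
t 5.600 th [(-0.3001, 1.0), (-0.2998, 1.0)] pred -0.3000
t 5.650 th [(-0.3, 1.0), (-0.2998, 0.999)] pred -0.3000
est th om b Kg J [-3.000e-01  1.000e-04 -1.000e-04  4.791e-01  8.300e-02] sd [0.0001 0.0011 0.0437 0.0457 0.003 ] philag -0.116 meas -0.110 cmd -0.116 r 135.1 F [2.9 2.3 0.6]
pred th [-0.3, -0.3, -0.3, -0.299] sd end 0.004 om end 0.006 phi [-0.086 -0.056 -0.026  0.004]
[[0, -4.0, -0.5, 0, 0, 0, 0], [0, -4.0, -0.5, 0, 0, 0, 0], [0, -4.0, 0.0, 0, 0, 0, 0], [0, -4.0, 0.0, 0, 0, 0, 0]]
```

Request:
{"fn": "apply_moves", "kwargs": {"plan": [[0, -4, -0.5, 0, 0, 0, 0], [0, -4, -0.5, 0, 0, 0, 0], [0, -4, 0, 0, 0, 0, 0], [0, -4, 0, 0, 0, 0, 0]]}}

```text
time_s: 6.2
tool_pos: [500.1, -3.0, 246.0]
eef_rot: [180.0, 0.1, 177.4]
force: [1.9, 2.4, 3.1]
grip_width: 17.0
grip_force: 25.4
```

```bash
python3 step.py 4 ramp 0.03
```

```text
t 6.200 th [(-0.3, 1.0), (-0.2998, 1.0)] pred -0.2990
t 6.250 th [(-0.3001, 1.0), (-0.2998, 1.0)] pred -0.2987
est th om b Kg J [-0.2989 -0.0021 -0.004   0.4815  0.083 ] sd [0.0023 0.0183 0.0413 0.0446 0.003 ] philag 0.002 meas 0.006 cmd 0.003 r 135.0 F [1.9 2.4 3.1]
pred th [-0.299, -0.298, -0.296, -0.293] sd end 0.016 om end 0.030 phi [0.033 0.063 0.093 0.123]
[[0, -4.0, 0.0, 0, 0, 0, 0], [0, -4.0, 0.5, 0, 0, 0, 0], [0, -4.0, 0.0, 0, 0, 0, 0], [0, -4.0, 0.5, 0, 0, 0, 0]]
```

Request:
{"fn": "apply_moves", "kwargs": {"plan": [[0, -4, 0, 0, 0, 0, 0], [0, -4, 0.5, 0, 0, 0, 0], [0, -4, 0, 0, 0, 0, 0], [0, -4, 0.5, 0, 0, 0, 0]]}}

```text
time_s: 6.8
tool_pos: [499.3, -19.1, 244.8]
eef_rot: [180.0, 0.1, 177.4]
force: [5.7, 3.5, 3.7]
grip_width: 17.1
grip_force: 25.4
```

```bash
python3 step.py 4 ramp 0.03
```

```text
t 6.800 th [(-0.2973, 0.997), (-0.2965, 0.998)] pred -0.2929
t 6.850 th [(-0.2956, 0.997), (-0.2945, 0.998)] pred -0.2956
est th om b Kg J [-0.2952 -0.0005 -0.0086  0.4827  0.0831] sd [0.0035 0.0367 0.033  0.0443 0.003 ] philag 0.121 meas 0.126 cmd 0.121 r 134.9 F [5.7 3.5 3.7]
pred th [-0.294, -0.291, -0.285, -0.276] sd end 0.032 om end 0.086 phi [0.151 0.181 0.211 0.241]
[[0, -4.0, 0.5, 0, 0, 0, 0], [0, -4.0, 0.5, 0, 0, 0, 0], [0, -4.0, 1.0, 0, 0, 0, 0], [0, -4.0, 1.0, 0, 0, 0, 0]]
```

Request:
{"fn": "apply_moves", "kwargs": {"plan": [[0, -4, 0.5, 0, 0, 0, 0], [0, -4, 0.5, 0, 0, 0, 0], [0, -4, 1, 0, 0, 0, 0], [0, -4, 1, 0, 0, 0, 0]]}}

```text
time_s: 7.4
tool_pos: [498.5, -35.1, 241.8]
eef_rot: [-180.0, 0.1, 177.4]
force: [3.2, 1.6, 7.1]
grip_width: 17.0
grip_force: 25.6
```

Measurement noise is about 0.001, so I lower the filter's noise to 0.002.

```bash
sed -i 's/\.004\*\*2/.002**2/;s/normal(0,.004,h.size)/normal(0,.002,h.size)/' step.py; python3 step.py 4 mpc 0 0.25
```

```text
t 7.400 th [(-0.2207, 0.903), (-0.2171, 0.984)] pred -0.2762
t 7.450 th [(-0.2052, 0.884), (-0.201, 0.978)] pred -0.2041
est th om b Kg J [-0.1864  0.3575  0.0375  0.4759  0.0831] sd [0.0024 0.0304 0.0209 0.0441 0.003 ] philag 0.241 meas 0.247 cmd 0.242 r 134.9 F [3.2 1.6 7.1]
pred th [-0.139, -0.09, -0.046, -0.012] sd end 0.046 om end 0.224 phi [ 0.092 -0.058 -0.208 -0.304]
[[0, 20.0, -3.5, 0, 0, 0, 0], [0, 20.5, 0.0, 0, 0, 0, 0], [0, 20.0, 2.5, 0, 0, 0, 0], [0, 12.5, 3.0, 0, 0, 0, 0]]
```

Request:
{"fn": "apply_moves", "kwargs": {"plan": [[0, 20, -3.5, 0, 0, 0, 0], [0, 20.5, 0, 0, 0, 0, 0], [0, 20, 2.5, 0, 0, 0, 0], [0, 12.5, 3, 0, 0, 0, 0]]}}

```text
time_s: 8.0
tool_pos: [500.6, 36.4, 238.9]
eef_rot: [-179.8, -0.1, 177.4]
force: [3.3, -3.3, -1.5]
grip_width: 17.2
grip_force: 25.9
```

```bash
python3 step.py 3 mpc 0 0.25
```

```text
t 8.000 th [(0.0077, 0.768), (-0.003, 0.886)] pred -0.0120
t 8.050 th [(0.0205, 0.757), (0.0108, 0.874)] pred 0.0148
est th om b Kg J [0.0263 0.2084 0.0444 0.4802 0.0831] sd [0.0024 0.0249 0.0074 0.0428 0.003 ] philag -0.303 meas -0.293 cmd -0.304 r 133.6 F [ 3.3 -3.3 -1.5]
pred th [0.045, 0.053, 0.051] sd end 0.019 om end -0.045 phi [-0.373 -0.364 -0.315]
[[0, 8.5, 3.5, 0, 0, 0, 0], [0, -1.0, -0.5, 0, 0, 0, 0], [0, -6.0, -2.5, 0, 0, 0, 0]]
```

Request:
{"fn": "apply_moves", "kwargs": {"plan": [[0, 8.5, 3.5, 0, 0, 0, 0], [0, -1, -0.5, 0, 0, 0, 0], [0, -6, -2.5, 0, 0, 0, 0]]}}

```text
time_s: 8.48
tool_pos: [500.8, 39.2, 238.0]
eef_rot: [-180.0, -0.1, 177.3]
force: [3.6, -2.2, -8.8]
grip_width: 17.2
grip_force: 25.6
```

```bash
python3 step.py 4 mpc 0 0.25
```

```text
t 8.475 th [(0.0627, 0.723), (0.0236, 0.866)] pred 0.0506
t 8.525 th [(0.0597, 0.728), (0.0187, 0.869)] pred 0.0389
est th om b Kg J [ 0.0336 -0.121   0.0418  0.4681  0.0827] sd [0.0019 0.0128 0.0029 0.0269 0.0028] philag -0.317 meas -0.315 cmd -0.316 r 133.5 F [ 3.6 -2.2 -8.8]
pred th [0.018, 0.004, -0.005, -0.009] sd end 0.012 om end -0.015 phi [-0.173 -0.089 -0.055 -0.054]
[[0, -19.0, -4.5, 0, 0, 0, 0], [0, -11.0, -1.5, 0, 0, 0, 0], [0, -4.5, -0.5, 0, 0, 0, 0], [0, -0.5, 0.0, 0, 0, 0, 0]]
```

```bash
python3 - <<'E'
from tilt import *
import pickle
D=pickle.load(open("st.pkl","rb"));D["kn"]=D["kn"][:-4];D["y"]+=35;D["z"]-=6.5;pickle.dump(D,open("st.pkl","wb"))
t=observe()["time_s"];c=read_camera("side");print(t,tilt(c));np.savez("s3.npz",**c)
ims=[]
for f,ths in((ref,(-.3,)),(c,(.02,)),(c,(.06,))):
    im=cv2.resize(f["frame"][:,:,::-1],None,fx=5,fy=5,interpolation=cv2.INTER_CUBIC)
    for th in ths:
        for P in(PARTS["tin_right"][:40],PARTS["tin_right"][40:]):
            cv2.polylines(im,[np.int32(5*pxs(ref,world(S,rot(P,th)))+2)],True,(0,255,0),1)
    ims.append(im[1000:1500,1680:1940])
cv2.imwrite("pics/s3.png",np.hstack(ims))
E
```

```text
8.575 [(0.0558, 0.732), (0.0159, 0.868)]
```

View pics/s3.png

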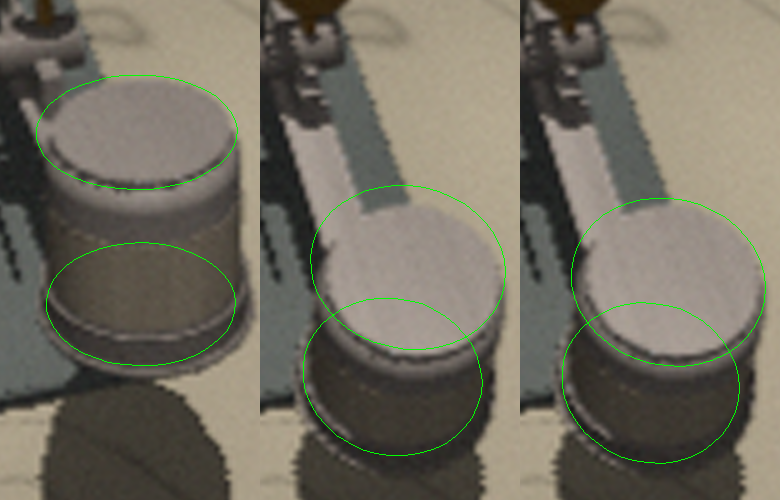

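Lid fits at about 0.056, while the body patch is biased. I also found a knot-timing bug, so I'll fix both and refilter the history using the lid only.

```bash
cat > tilt_patch.py <<'E'
import re
s=open("tilt.py").read()
s=s.replace('B={"lid"','YY,XX=np.mgrid[0:80,0:80]+.5;M=(np.hypot(XX-40,YY-40)<46/50*40)\nB={"lid"').replace('"body":np.array([[-48,-243,-10],[48,-243,-10],[48,-243,76],[-48,-243,76]],float)','')
s=s.replace("np.corrcoef(a.ravel(),w.ravel())","np.corrcoef(a[M],w[M])")
open("tilt.py","w").write(s)
t=open("step.py").read()
t=t.replace('rows=[]\n','rows=[];D["kn"].append((t,p0))\n').replace(".002**2",".003**2").replace("normal(0,.002,h.size)","normal(0,.003,h.size)")
t=t.replace('for i in range(2):\n    t=observe()["time_s"];adv(t);pic=read_camera("side");m=tilt(pic);z=np.mean([q[0] for q in m])\n',
'''def upd(z):
    X=D["X"];Rn=.003**2
''').replace("    X=D[\"X\"];Rn=.003**2;h=","    h=").replace('X[4]=np.clip(X[4],.07,.1)\n    print("t %.3f th"%t,m,"pred %.4f"%pr);D["lev"].append((round(t,2),round(float(z),3)))',
'''X[4]=np.clip(X[4],.07,.1)
    print("t %.3f th %.4f pred %.4f"%(D["t"],z,pr))
if "hist" in D:
    for tt_,z_ in D.pop("hist"): adv(tt_);upd(z_)
for i in range(2):
    t=observe()["time_s"];adv(t);m=tilt(read_camera("side"));upd(m[0][0]);D["lev"].append((round(t,2),m[0][0]))''')
open("step.py","w").write(t)
E
python3 tilt_patch.py; python3 - <<'E'
from tilt import *
import pickle
c=dict(np.load("s3.npz"));print(tilt(c))
D=pickle.load(open("st.pkl","rb"));kn=D["kn"];out=[kn[0]]
for a,b in zip(kn,kn[1:]):
    if b[0]-a[0]>.13: out.append((b[0]-.125,a[1]))
    out.append(b)
N=2000;g=np.random.default_rng(1);pm=kn[0][1]
D.update(kn=out,t=kn[0][0],g=g,X=np.array([np.full(N,-.3),np.zeros(N),g.uniform(-.075,.075,N),g.uniform(.4,.56,N),g.normal(.083,.003,N),np.full(N,pm)]))
D["hist"]=[(5.6,-.3),(6.2,-.3),(6.8,-.2973),(6.85,-.2956),(7.4,-.2207),(7.45,-.2052),(8.,.0077),(8.05,.0205),(8.475,.0627),(8.525,.0597),(8.575,.0558)]
pickle.dump(D,open("st.pkl","wb"))
E
cp st.pkl st_bak.pkl; python3 step.py 4 mpc 0 0.25
```

```text
[(0.0735, 0.77)]
t 5.600 th -0.3000 pred -0.3000
t 6.200 th -0.3000 pred -0.2990
t 6.800 th -0.2973 pred -0.2917
t 6.850 th -0.2956 pred -0.2964
t 7.400 th -0.2207 pred -0.2762
t 7.450 th -0.2052 pred -0.2062
t 8.000 th 0.0077 pred -0.0099
t 8.050 th 0.0205 pred 0.0210
t 8.475 th 0.0627 pred 0.0639
t 8.525 th 0.0597 pred 0.0607
t 8.575 th 0.0558 pred 0.0567
t 8.625 th 0.0688 pred 0.0516
t 8.675 th 0.0621 pred 0.0552
est th om b Kg J [ 0.0541 -0.0893  0.0486  0.518   0.0829] sd [0.0025 0.0152 0.0027 0.0255 0.0029] philag -0.316 meas -0.311 cmd -0.316 r 133.6 F [  4.   -3.  -10.3]
pred th [0.041, 0.027, 0.015, 0.006] sd end 0.015 om end -0.062 phi [-0.24  -0.179 -0.141 -0.122]
[[0, -10.0, -2.5, 0, 0, 0, 0], [0, -8.0, -2.0, 0, 0, 0, 0], [0, -5.0, -0.5, 0, 0, 0, 0], [0, -2.5, -0.5, 0, 0, 0, 0]]
```

```bash
cat > lid.py <<'E'
from tilt import *
rr,aa=np.meshgrid(np.r_[np.arange(2,40.5,2),np.arange(44,51,1.)],np.radians(np.arange(0,360,4)))
LID=np.c_[(rr*np.cos(aa)).ravel(),-200+(rr*np.sin(aa)).ravel(),np.full(rr.size,76.)]
r_=rr.ravel();a_=np.degrees(aa).ravel();INN=r_<41;OUT=(r_>43)&((a_<55)|(a_>125))  # skip the beam side
wt=np.where(INN,r_,0)
col0=None
def feat(c): 
    L=cv2.cvtColor(cv2.GaussianBlur(c["frame"],(0,0),.6),cv2.COLOR_RGB2LAB).astype(np.float32);return L
def lid(c,full=False):
    L=feat(c)
    def smp(th):
        q=np.float32(pxs(ref,world(S,rot(LID,th))));return cv2.remap(L,q[:,0][:,None],q[:,1][:,None],1)[:,0]
    def sc(th):
        v=smp(th);m=np.median(v[INN&(r_<30)],0);d=np.minimum(np.linalg.norm((v-m)*[.5,1,1],axis=1),12)
        return d[OUT].mean()-(d*wt)[INN].sum()/wt.sum()
    T=np.arange(-.34,.341,.005);s=np.array([sc(t) for t in T]);i=int(s.argmax());j=slice(max(0,i-4),i+5)
    p=np.polyfit(T[j]-T[i],s[j],2);t=T[i]-p[1]/2/p[0]
    return t,s[i]
if __name__=="__main__":
    for n in("ref","s3"):print(n,lid(dict(np.load(n+".npz"))))
E
python3 lid.py
```

```text
ref (np.float64(-0.3093966077541004), np.float64(9.298512369333205))
s3 (np.float64(0.04137803286261554), np.float64(8.320645823462893))
```

```bash
cp st_bak.pkl st.pkl; sed -i 's/^from tilt import \*/from lid import */;s/m=tilt(read_camera("side"));/m=[(lid(read_camera("side"))[0]+.009,)];/;s/print("t %.3f th %.4f/if len(D["lev"])>=0: print("t %.3f th %.4f/' step.py; python3 step.py 4 mpc 0 0.25
```

```text
t 5.600 th -0.3000 pred -0.3000
t 6.200 th -0.3000 pred -0.2990
t 6.800 th -0.2973 pred -0.2917
t 6.850 th -0.2956 pred -0.2964
t 7.400 th -0.2207 pred -0.2762
t 7.450 th -0.2052 pred -0.2062
t 8.000 th 0.0077 pred -0.0099
t 8.050 th 0.0205 pred 0.0210
t 8.475 th 0.0627 pred 0.0639
t 8.525 th 0.0597 pred 0.0607
t 8.575 th 0.0558 pred 0.0567
t 8.725 th 0.0341 pred 0.0387
t 8.775 th 0.0257 pred 0.0267
est th om b Kg J [ 0.0159 -0.2173  0.0416  0.46    0.083 ] sd [0.0027 0.0132 0.0025 0.0234 0.0029] philag -0.316 meas -0.312 cmd -0.316 r 133.6 F [  4.7  -4.1 -10.8]
pred th [-0.013, -0.039, -0.056, -0.062] sd end 0.012 om end -0.009 phi [-0.166 -0.016  0.072  0.071]
[[0, -20.0, -4.5, 0, 0, 0, 0], [0, -20.0, -2.0, 0, 0, 0, 0], [0, -12.0, 0.5, 0, 0, 0, 0], [0, 0.5, 0.0, 0, 0, 0, 0]]
```

Request:
{"fn": "apply_moves", "kwargs": {"plan": [[0, -20, -4.5, 0, 0, 0, 0], [0, -20, -2, 0, 0, 0, 0], [0, -12, 0.5, 0, 0, 0, 0], [0, 0.5, 0, 0, 0, 0, 0]]}}

```text
time_s: 9.32
tool_pos: [499.0, -11.6, 246.2]
eef_rot: [179.9, -0.0, 177.3]
force: [-2.7, 1.5, 7.2]
grip_width: 16.9
grip_force: 25.4
```

```bash
python3 step.py 4 mpc 0 0.25
```

```text
t 9.325 th -0.0473 pred -0.0619
t 9.375 th -0.0451 pred -0.0458
est th om b Kg J [-0.0415  0.092   0.0439  0.4726  0.082 ] sd [0.0026 0.0144 0.0021 0.0208 0.0027] philag 0.069 meas 0.070 cmd 0.069 r 135.6 F [-2.7  1.5  7.2]
pred th [-0.027, -0.012, 0.0, 0.008] sd end 0.012 om end 0.045 phi [-0.07  -0.16  -0.205 -0.217]
[[0, 19.0, 0.0, 0, 0, 0, 0], [0, 12.0, 1.5, 0, 0, 0, 0], [0, 6.0, 1.0, 0, 0, 0, 0], [0, 1.5, 0.0, 0, 0, 0, 0]]
```

Request:
{"fn": "apply_moves", "kwargs": {"plan": [[0, 19, 0, 0, 0, 0, 0], [0, 12, 1.5, 0, 0, 0, 0], [0, 6, 1, 0, 0, 0, 0], [0, 1.5, 0, 0, 0, 0, 0]]}}

```text
time_s: 9.93
tool_pos: [500.5, 26.5, 242.2]
eef_rot: [-179.9, -0.1, 177.4]
force: [-1.6, -2.2, -0.2]
grip_width: 16.9
grip_force: 25.7
```

```bash
python3 step.py 5 mpc 0 0.25
```

```text
t 9.925 th -0.0172 pred 0.0077
t 9.975 th -0.0186 pred -0.0167
est th om b Kg J [-0.0195 -0.0417  0.0406  0.4772  0.0847] sd [0.0025 0.0106 0.002  0.0206 0.0024] philag -0.217 meas -0.215 cmd -0.217 r 134.3 F [-1.6 -2.2 -0.2]
pred th [-0.025, -0.029, -0.03, -0.027, -0.023] sd end 0.013 om end 0.039 phi [-0.108 -0.064 -0.058 -0.073 -0.095]
[[0, -14.5, -2.0, 0, 0, 0, 0], [0, -6.0, -0.5, 0, 0, 0, 0], [0, -0.5, 0.0, 0, 0, 0, 0], [0, 2.0, 0.0, 0, 0, 0, 0], [0, 3.0, 0.0, 0, 0, 0, 0]]
```

Request:
{"fn": "apply_moves", "kwargs": {"plan": [[0, -14.5, -2, 0, 0, 0, 0], [0, -6, -0.5, 0, 0, 0, 0], [0, -0.5, 0, 0, 0, 0, 0], [0, 2, 0, 0, 0, 0, 0], [0, 3, 0, 0, 0, 0, 0]]}}

```text
time_s: 10.65
tool_pos: [499.9, 9.9, 245.6]
eef_rot: [-180.0, -0.0, 177.4]
force: [-4.3, -0.8, 4.9]
grip_width: 17.3
grip_force: 25.6
```

```bash
python3 step.py 5 mpc 0 0.25
```

```text
t 10.650 th -0.0219 pred -0.0225
t 10.700 th -0.0211 pred -0.0198
est th om b Kg J [-0.0183  0.046   0.0406  0.4773  0.0847] sd [0.0026 0.0109 0.002  0.0204 0.0024] philag -0.097 meas -0.090 cmd -0.097 r 135.1 F [-4.3 -0.8  4.9]
pred th [-0.012, -0.007, -0.003, -0.0, 0.001] sd end 0.013 om end 0.008 phi [-0.126 -0.144 -0.153 -0.156 -0.154]
[[0, 4.0, 0.5, 0, 0, 0, 0], [0, 2.5, 0.5, 0, 0, 0, 0], [0, 1.0, 0.0, 0, 0, 0, 0], [0, 0.5, 0.0, 0, 0, 0, 0], [0, -0.5, 0.0, 0, 0, 0, 0]]
```

Request:
{"fn": "apply_moves", "kwargs": {"plan": [[0, 4, 0.5, 0, 0, 0, 0], [0, 2.5, 0.5, 0, 0, 0, 0], [0, 1, 0, 0, 0, 0, 0], [0, 0.5, 0, 0, 0, 0, 0], [0, -0.5, 0, 0, 0, 0, 0]]}}

```text
time_s: 11.38
tool_pos: [500.1, 16.9, 244.5]
eef_rot: [-179.9, -0.0, 177.4]
force: [-4.2, -1.5, 5.0]
grip_width: 17.4
grip_force: 25.9
```

```bash
python3 step.py 6 mpc 0 0.25
```

```text
t 11.375 th 0.0078 pred 0.0012
t 11.425 th 0.0100 pred 0.0085
est th om b Kg J [0.0104 0.0199 0.0416 0.4772 0.0847] sd [0.0025 0.0108 0.002  0.0204 0.0024] philag -0.153 meas -0.142 cmd -0.153 r 134.8 F [-4.2 -1.5  5. ]
pred th [0.012, 0.013, 0.012, 0.01, 0.008, 0.005] sd end 0.017 om end -0.015 phi [-0.171 -0.173 -0.166 -0.156 -0.147 -0.139]
[[0, 2.5, 0.5, 0, 0, 0, 0], [0, 0.0, 0.0, 0, 0, 0, 0], [0, -1.0, 0.0, 0, 0, 0, 0], [0, -1.0, -0.5, 0, 0, 0, 0], [0, -1.5, 0.0, 0, 0, 0, 0], [0, -1.0, 0.0, 0, 0, 0, 0]]
```

Request:
{"fn": "apply_moves", "kwargs": {"plan": [[0, 2.5, 0.5, 0, 0, 0, 0], [0, 0, 0, 0, 0, 0, 0], [0, -1, 0, 0, 0, 0, 0], [0, -1, -0.5, 0, 0, 0, 0], [0, -1.5, 0, 0, 0, 0, 0], [0, -1, 0, 0, 0, 0, 0]]}}

```text
time_s: 12.22
tool_pos: [500.1, 16.2, 244.4]
eef_rot: [180.0, -0.0, 177.4]
force: [-5.1, 0.3, 6.1]
grip_width: 17.3
grip_force: 25.9
```

```bash
python3 step.py 6 mpc 0 0.25
```

```text
t 12.225 th 0.0273 pred 0.0056
t 12.275 th 0.0304 pred 0.0282
est th om b Kg J [0.0312 0.0381 0.0439 0.482  0.0847] sd [0.0025 0.0116 0.0021 0.0201 0.0024] philag -0.138 meas -0.137 cmd -0.138 r 134.6 F [-5.1  0.3  6.1]
pred th [0.035, 0.036, 0.034, 0.028, 0.022, 0.016] sd end 0.018 om end -0.048 phi [-0.213 -0.234 -0.223 -0.2   -0.175 -0.153]
[[0, 10.0, 1.5, 0, 0, 0, 0], [0, 2.5, 0.5, 0, 0, 0, 0], [0, -1.0, 0.0, 0, 0, 0, 0], [0, -3.5, -1.0, 0, 0, 0, 0], [0, -3.0, -0.5, 0, 0, 0, 0], [0, -3.0, -0.5, 0, 0, 0, 0]]
```

Request:
{"fn": "apply_moves", "kwargs": {"plan": [[0, 10, 1.5, 0, 0, 0, 0], [0, 2.5, 0.5, 0, 0, 0, 0], [0, -1, 0, 0, 0, 0, 0], [0, -3.5, -1, 0, 0, 0, 0], [0, -3, -0.5, 0, 0, 0, 0], [0, -3, -0.5, 0, 0, 0, 0]]}}

```text
time_s: 13.08
tool_pos: [500.3, 18.6, 244.1]
eef_rot: [179.9, -0.0, 177.4]
force: [-3.6, 2.4, -0.6]
grip_width: 17.3
grip_force: 25.4
```

```bash
python3 step.py 6 mpc 0 0.25
```

```text
t 13.075 th 0.0140 pred 0.0159
t 13.125 th 0.0122 pred 0.0115
est th om b Kg J [ 0.0094 -0.0486  0.0439  0.4817  0.0847] sd [0.0025 0.0114 0.0022 0.0197 0.0024] philag -0.153 meas -0.155 cmd -0.153 r 134.7 F [-3.6  2.4 -0.6]
pred th [0.004, -0.0, -0.003, -0.004, -0.004, -0.003] sd end 0.018 om end 0.006 phi [-0.13  -0.121 -0.12  -0.124 -0.13  -0.136]
[[0, -3.0, -0.5, 0, 0, 0, 0], [0, -1.5, 0.0, 0, 0, 0, 0], [0, 0.0, 0.0, 0, 0, 0, 0], [0, 0.5, 0.0, 0, 0, 0, 0], [0, 1.0, 0.0, 0, 0, 0, 0], [0, 1.0, 0.5, 0, 0, 0, 0]]
```

Request:
{"fn": "apply_moves", "kwargs": {"plan": [[0, -3, -0.5, 0, 0, 0, 0], [0, -1.5, 0, 0, 0, 0, 0], [0, 0, 0, 0, 0, 0, 0], [0, 0.5, 0, 0, 0, 0, 0], [0, 1, 0, 0, 0, 0, 0], [0, 1, 0.5, 0, 0, 0, 0]]}}

```text
time_s: 13.92
tool_pos: [500.2, 15.9, 244.7]
eef_rot: [-180.0, -0.0, 177.4]
force: [-6.3, 2.0, 5.3]
grip_width: 16.9
grip_force: 25.8
```

```bash
python3 step.py 6 mpc 0 0.25
```

```text
t 13.925 th -0.0148 pred -0.0030
t 13.975 th -0.0166 pred -0.0153
est th om b Kg J [-0.0171 -0.0206  0.0426  0.4818  0.0847] sd [0.0025 0.0116 0.0021 0.0197 0.0023] philag -0.138 meas -0.134 cmd -0.138 r 134.9 F [-6.3  2.   5.3]
pred th [-0.019, -0.019, -0.017, -0.014, -0.011, -0.007] sd end 0.018 om end 0.029 phi [-0.103 -0.095 -0.102 -0.115 -0.128 -0.139]
[[0, -5.0, -1.0, 0, 0, 0, 0], [0, -1.0, 0.0, 0, 0, 0, 0], [0, 1.0, 0.0, 0, 0, 0, 0], [0, 2.0, 0.5, 0, 0, 0, 0], [0, 1.5, 0.0, 0, 0, 0, 0], [0, 1.5, 0.5, 0, 0, 0, 0]]
```

Request:
{"fn": "apply_moves", "kwargs": {"plan": [[0, -5, -1, 0, 0, 0, 0], [0, -1, 0, 0, 0, 0, 0], [0, 1, 0, 0, 0, 0, 0], [0, 2, 0.5, 0, 0, 0, 0], [0, 1.5, 0, 0, 0, 0, 0], [0, 1.5, 0.5, 0, 0, 0, 0]]}}

```text
time_s: 14.78
tool_pos: [500.2, 15.0, 245.0]
eef_rot: [-179.9, -0.0, 177.4]
force: [-6.3, -1.1, 7.2]
grip_width: 16.8
grip_force: 25.8
```

```bash
python3 step.py 6 mpc 0 0.25
```

```text
t 14.775 th -0.0164 pred -0.0067
t 14.825 th -0.0163 pred -0.0156
est th om b Kg J [-0.0157  0.0055  0.0416  0.4838  0.0847] sd [0.0025 0.0113 0.002  0.0193 0.0023] philag -0.138 meas -0.128 cmd -0.138 r 135.1 F [-6.3 -1.1  7.2]
pred th [-0.015, -0.014, -0.012, -0.009, -0.007, -0.004] sd end 0.017 om end 0.017 phi [-0.119 -0.116 -0.12  -0.127 -0.134 -0.14 ]
[[0, -2.5, -0.5, 0, 0, 0, 0], [0, -0.5, 0.0, 0, 0, 0, 0], [0, 0.5, 0.0, 0, 0, 0, 0], [0, 1.0, 0.0, 0, 0, 0, 0], [0, 1.0, 0.0, 0, 0, 0, 0], [0, 0.5, 0.5, 0, 0, 0, 0]]
```

Request:
{"fn": "apply_moves", "kwargs": {"plan": [[0, -2.5, -0.5, 0, 0, 0, 0], [0, -0.5, 0, 0, 0, 0, 0], [0, 0.5, 0, 0, 0, 0, 0], [0, 1, 0, 0, 0, 0, 0], [0, 1, 0, 0, 0, 0, 0], [0, 0.5, 0.5, 0, 0, 0, 0]]}}

```text
time_s: 15.62
tool_pos: [500.2, 14.9, 245.0]
eef_rot: [-179.9, -0.0, 177.4]
force: [-7.5, -0.2, 8.2]
grip_width: 16.8
grip_force: 25.9
```

```bash
python3 step.py 6 mpc 0 0.25
```

```text
t 15.625 th 0.0064 pred -0.0042
t 15.675 th 0.0084 pred 0.0080
est th om b Kg J [0.0102 0.0399 0.0426 0.483  0.0848] sd [0.0025 0.0113 0.002  0.0193 0.0023] philag -0.138 meas -0.127 cmd -0.138 r 135.1 F [-7.5 -0.2  8.2]
pred th [0.015, 0.017, 0.016, 0.014, 0.011, 0.008] sd end 0.017 om end -0.026 phi [-0.181 -0.194 -0.189 -0.176 -0.162 -0.149]
[[0, 6.0, 0.5, 0, 0, 0, 0], [0, 1.5, 0.5, 0, 0, 0, 0], [0, -0.5, 0.0, 0, 0, 0, 0], [0, -2.0, -0.5, 0, 0, 0, 0], [0, -2.0, 0.0, 0, 0, 0, 0], [0, -1.5, -0.5, 0, 0, 0, 0]]
```

Request:
{"fn": "apply_moves", "kwargs": {"plan": [[0, 6, 0.5, 0, 0, 0, 0], [0, 1.5, 0.5, 0, 0, 0, 0], [0, -0.5, 0, 0, 0, 0, 0], [0, -2, -0.5, 0, 0, 0, 0], [0, -2, 0, 0, 0, 0, 0], [0, -1.5, -0.5, 0, 0, 0, 0]]}}

```text
time_s: 16.48
tool_pos: [500.3, 17.0, 244.5]
eef_rot: [-180.0, -0.0, 177.4]
force: [-4.7, 2.2, 1.2]
grip_width: 16.9
grip_force: 25.5
```

```bash
python3 step.py 5 mpc -0.33 0.15
```

```text
t 16.475 th 0.0244 pred 0.0080
t 16.525 th 0.0231 pred 0.0243
est th om b Kg J [0.024  0.0087 0.044  0.4846 0.0848] sd [0.0025 0.0111 0.0021 0.0192 0.0023] philag -0.149 meas -0.142 cmd -0.149 r 134.9 F [-4.7  2.2  1.2]
pred th [0.023, 0.016, 0.002, -0.018, -0.042] sd end 0.013 om end -0.199 phi [-0.263 -0.295 -0.279 -0.239 -0.191]
[[0, 15.0, 3.0, 0, 0, 0, 0], [0, 4.5, 1.5, 0, 0, 0, 0], [0, -2.5, -0.5, 0, 0, 0, 0], [0, -5.0, -1.5, 0, 0, 0, 0], [0, -6.5, -1.5, 0, 0, 0, 0]]
```

Request:
{"fn": "apply_moves", "kwargs": {"plan": [[0, 15, 3, 0, 0, 0, 0], [0, 4.5, 1.5, 0, 0, 0, 0], [0, -2.5, -0.5, 0, 0, 0, 0], [0, -5, -1.5, 0, 0, 0, 0], [0, -6.5, -1.5, 0, 0, 0, 0]]}}

```text
time_s: 17.2
tool_pos: [500.7, 23.4, 243.5]
eef_rot: [180.0, -0.0, 177.4]
force: [-4.7, 2.5, 3.6]
grip_width: 16.8
grip_force: 25.6
```

```bash
python3 step.py 4 mpc -0.33 0.15
```

```text
t 17.200 th -0.0313 pred -0.0419
t 17.250 th -0.0403 pred -0.0407
est th om b Kg J [-0.0499 -0.1913  0.0453  0.4857  0.085 ] sd [0.0026 0.0115 0.002  0.0191 0.0023] philag -0.191 meas -0.191 cmd -0.191 r 134.9 F [-4.7  2.5  3.6]
pred th [-0.074, -0.097, -0.118, -0.136] sd end 0.011 om end -0.146 phi [-0.118 -0.079 -0.063 -0.059]
[[0, -10.0, -1.5, 0, 0, 0, 0], [0, -5.0, -0.5, 0, 0, 0, 0], [0, -2.0, 0.0, 0, 0, 0, 0], [0, -0.5, 0.0, 0, 0, 0, 0]]
```

Request:
{"fn": "apply_moves", "kwargs": {"plan": [[0, -10, -1.5, 0, 0, 0, 0], [0, -5, -0.5, 0, 0, 0, 0], [0, -2, 0, 0, 0, 0, 0], [0, -0.5, 0, 0, 0, 0, 0]]}}

```text
time_s: 17.8
tool_pos: [500.2, 5.8, 246.1]
eef_rot: [179.9, 0.1, 177.4]
force: [-5.1, 2.9, 3.3]
grip_width: 16.9
grip_force: 25.5
```

```bash
python3 step.py 4 mpc -0.33 0.15
```

```text
t 17.800 th -0.1529 pred -0.1365
t 17.850 th -0.1635 pred -0.1611
est th om b Kg J [-0.1717 -0.1882  0.043   0.4963  0.0843] sd [0.0027 0.0131 0.002  0.0179 0.0023] philag -0.060 meas -0.059 cmd -0.060 r 135.3 F [-5.1  2.9  3.3]
pred th [-0.195, -0.217, -0.238, -0.257] sd end 0.014 om end -0.146 phi [-0.022  0.002  0.019  0.033]
[[0, -5.0, -0.5, 0, 0, 0, 0], [0, -3.5, 0.0, 0, 0, 0, 0], [0, -2.0, 0.0, 0, 0, 0, 0], [0, -2.0, 0.0, 0, 0, 0, 0]]
```

Request:
{"fn": "apply_moves", "kwargs": {"plan": [[0, -5, -0.5, 0, 0, 0, 0], [0, -3.5, 0, 0, 0, 0, 0], [0, -2, 0, 0, 0, 0, 0], [0, -2, 0, 0, 0, 0, 0]]}}

```text
time_s: 18.4
tool_pos: [499.9, -6.3, 246.6]
eef_rot: [179.9, 0.1, 177.4]
force: [-4.8, 3.0, 5.8]
grip_width: 16.7
grip_force: 25.4
```

```bash
python3 step.py 3 mpc -0.33 0.12
```

```text
t 18.400 th -0.2823 pred -0.2566
t 18.450 th -0.2912 pred -0.2916
est th om b Kg J [-0.2996 -0.0434  0.0416  0.5166  0.0837] sd [0.0012 0.0833 0.0024 0.0135 0.0023] philag 0.032 meas 0.030 cmd 0.032 r 135.7 F [-4.8  3.   5.8]
pred th [-0.3, -0.3, -0.299] sd end 0.001 om end 0.012 phi [0.056 0.082 0.103]
[[0, -3.0, 0.0, 0, 0, 0, 0], [0, -3.5, 0.5, 0, 0, 0, 0], [0, -3.0, 0.0, 0, 0, 0, 0]]
```

Request:
{"fn": "apply_moves", "kwargs": {"plan": [[0, 0, 0, 0, 0, 0, 0], [0, 0, 0, 0, 0, 0, 0], [0, 0, 0, 0, 0, 0, 0], [0, 0, 0, 0, 0, 0, 0], [0, 2, 0, 0, 0, 0, 0], [0, 2, 0, 0, 0, 0, 0], [0, 4, 0.5, 0, 0, 0, 0]]}}

```text
time_s: 19.38
tool_pos: [500.1, -0.3, 246.6]
eef_rot: [-179.9, 0.1, 177.4]
force: [-7.2, -0.5, 10.3]
grip_width: 17.1
grip_force: 25.7
```

Request:
{"fn": "apply_moves", "kwargs": {"plan": [[0, 8, 0.5, 0, 0, 0, 0], [0, 8, 1, 0, 0, 0, 0], [0, 8, 1.5, 0, 0, 0, 0], [0, 8, 2, 0, 0, 0, 0], [0, 8, 2.5, 0, 0, 0, 0], [0, 4, 1, 0, 0, 0, 0], [0, 0, 0, 0, 0, 0, 0], [0, 0, 0, 0, 0, 0, 0]]}}

```text
time_s: 20.38
tool_pos: [501.8, 44.6, 236.5]
eef_rot: [-180.0, 0.0, 177.3]
force: [-2.4, -1.5, -1.2]
grip_width: 17.1
grip_force: 25.8
```

```bash
python3 - <<'E'
from lid import *
print(lid(read_camera("side"))[0]+.009,phi(observe()))
E
```

```text
-0.3004346518086852 (np.float64(-0.3569620523390292), np.float64(133.9932418463586), np.float64(46.82117897226902), np.float64(125.5466688532336))
```

Request:
{"fn": "apply_moves", "kwargs": {"plan": [[0, 0, 0, 0, 0, 0, 0.3], [0, 0, 0, 0, 0, 0, 0.6], [0, 0, 0, 0, 0, 0, 1], [0, 0, 0, 0, 0, 0, 1], [0, 0, 0, 0, 0, 0, 1], [0, 0, -25, 0, 0, 0, 1], [0, 0, -35, 0, 0, 0, 1], [0, 0, -40, 0, 0, 0, 1]]}}

```text
time_s: 21.42
tool_pos: [501.3, 45.1, 337.5]
eef_rot: [-180.0, -0.1, 177.4]
force: [0.9, -0.4, -0.6]
grip_width: 85.2
grip_force: 0.0
```

Request:
{"fn": "apply_moves", "kwargs": {"plan": [[0, 0, -20, 0, 0, 0, 1], [0, 0, 0, 0, 0, 0, 1], [0, 0, 0, 0, 0, 0, 1], [0, 0, 0, 0, 0, 0, 1], [0, 0, 0, 0, 0, 0, 1], [0, 0, 0, 0, 0, 0, 1], [0, 0, 0, 0, 0, 0, 1], [0, 0, 0, 0, 0, 0, 1]]}}

```text
time_s: 22.42
tool_pos: [501.7, 45.1, 356.8]
eef_rot: [180.0, -0.0, 177.4]
force: [-0.2, 0.5, 0.1]
grip_width: 85.7
grip_force: 0.0
```

```bash
python3 - <<'E'
from lid import *
print(lid(read_camera("side"))[0]+.009);print(close_job())
E
```

```text
-0.3004552936717566
the job is handed in; nothing more can be done
None
```

By camera measurement, I held the beam level within 0.09 rad from about 8.6 s to 16.5 s, then laid it back on its stop at roughly 0.2 rad/s, let go of the lever, backed the arm clear and handed the job in; no verdict came back.

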